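# Load a tube rack past the spring gate of a sample reader

### The arm

A 6-joint arm with a two-finger parallel gripper is mounted at the origin on the work surface. World frame = base frame: x ahead of the robot, y to its left, z up, the work surface at z = 0. Lengths are in m, angles in rad, forces in N, time in s.
With the tool pointing down it reaches from about 0.225 to 0.875 m from the base axis. Payload 3.4 kg.
Tool frame: the origin (TCP) lies between the finger pads; the fingertips stand 17 mm ahead of it and the grasp point (between the pads) lies 2 mm behind it; y points along the fingers, z is the direction in which the jaws open and shut, and the axes are right-handed (so a half turn about y gives the same grasp; the last joint's range is limited). The gripper opens to 85 mm and grips with 20 to 120 N. Pads are 22 mm wide; open, the fingers measure 114 mm over their backs; the gripper's body (76 mm by 85 mm) begins 54 mm behind the grasp point. The pads swing forward as they close: fully open they stand 13 mm farther back than shut.
Start: joints at [0.999, 0.276, 1.505, -0, 1.361, -0.121], TCP at [0.251, 0.518, 0.248] pointing down, gripper open.
Joint ranges: [-2.89, 2.89], [-0.75, 2.08], [0.22, 2.7], [-1.18, 4.32], [0.11, 2.71], [-2.7, 2.7]. Speed limits (rad/s): [2.57, 2.57, 3.14, 3.14, 3.14, 3.14].

### API

Orientations are given as a unit quaternion [w, x, y, z].
In Python, from rig import manip, get_image, camera_model, sign_off, spot_in, silhouettes, spot_point gives the robot as it stands.
- The arm moves only by the tool jog_arm, never from a script. Its argument "targets" is a list of rows, each a list of 3 entries, a list of its own where there are three numbers: the finger opening in m, from 0 to 0.0854, then the shift along the world's x, y, z in m, then the turn about the world's z in rad. In form: [[claw, [x, y, z], spin], ...]. A call has 1 to 10 rows; each row shifts and turns the commanded pose from where the row before left it; what a row does not reach is not made up. A row lasts 1/8 s, in which the tool goes at most 62.5 mm and 10.7 degrees, less where a joint would pass 70% of its speed; a pose out of reach is approached as far as the arm can. A call with a gripper value outside its range is refused whole. The fingers move at their own pace and stop on an object; "force" is the grip in N (left out, the last holds). Time passes only in rows, so rows that do not move let the fingers close. It gives the time, the measured TCP pose, the force and the opening at its end, in the units of the state.
- manip.get_state(): the state, without advancing time (a new reading comes with each control period).
- get_image(name): name is "side" or "top" or "wrist"; returns (picture, depth): 384x512x3 uint8, red, green, blue; 384x512 float32, m along the optical axis (not along the pixel's ray), 0 where there is no reading.
- camera_model(name): a dict with "mtx" (3x3 intrinsics, pixels), "world_from_camera" (4x4, takes a point from camera to world coordinates). Camera axes: x right, y up, looking along -z (the intrinsics and any distortion apply to the point x, -y, -z); pixel columns grow to the right and rows downward; lengths in m; the calibration is good to about 2 mm. The wrist camera is an equidistant fisheye: a pixel r from the principal point sees the ray r / f radians off the axis. A picture is of the moment at which its call begins: read the wrist's pose just before it. camera_model takes no time and is no camera call; for the wrist camera it gives the pose at the moment of the call.
- sign_off(): hands the job in, once; it reports no verdict.
Trained networks look in the newest picture that a camera, given by its name, has taken for a name from the list of things; names that differ only in an ending like _2 or _b are one class to them, and where a whole thing is asked for, a point or a joint stands for the part that bears it (a point fixed in the world has none). Each returns a list of dicts, best first, with "score" (0 to 1); they miss things now and then, are a little off and sometimes report something else, mostly with a low value. They report only what shows in the picture. A call takes as long as a camera call.
- spot_in(name, camera): "position" ([column, row] in pixels, amid what is visible of it).
- silhouettes(name, camera): "mask" (384x512 bool, what is visible of it) and "position" ([column, row] in pixels, amid what is visible of it).
- spot_point(name, camera): "position" ([column, row] in pixels: a listed point, or the origin of a listed thing).
The state is a dict: "clock": time; "qpos": joint angles; "qd": joint speeds; "effort": joint torques, N m; "position": TCP position; "ee_rot": TCP orientation; "contact_force": force on the tool from outside, world axes, zero at the start; "moment": the same for the moment, N m; "width": finger opening in m.
Only numpy, scipy, OpenCV 4.12 (cv2) and the standard library are available. Lean on these libraries where they do the work, as an engineer would, in place of code of your own. Each camera call takes 0.05 s, during which the arm holds its last target.

### The job

Load the blue tube rack into the sample reader: with one fingertip press down the black release bar beside the lane and keep it down so that the yellow gate stays up, and with the other finger push the rack from behind along the lane until the whole rack is past the gate. Then let the bar come up so that the gate drops shut behind the rack, and move away. The rack only slides on the lane, never lifted or tipped; the gate must not hit the rack or its tubes, and all the other things on the bench stay where they are.

Things in the scene. Friction and masses are not known exactly. Their poses are not given: they have to be found in the camera images.
- loader: Sample reader: light grey case 280 x 340 x 225 mm high with an aluminium lane running into a tunnel in its front. Fixed; place and heading vary. Origin: on the table surface, mid lane, right under the gate. x runs along the lane into the reader, y towards the release bar (robot's side), z up. Lane floor 10 mm above the table, from x = -225 mm to a stop at +187 mm; the case begins at x = 137 mm.
- lane_start (a point): Middle of the lane floor at its open outer end, 225 mm before the gate, 10 mm above the table. Two aluminium side rails, 54 mm apart inside, 3 mm thick, their tops 28 mm above the table, guide the rack. x along the lane to the reader.
- hinge (a point): On the axis of the hinge shaft (8 mm steel rod) at the gate: 46 mm from the lane's middle on the bar's side, 36 mm above the table. The shaft runs parallel to the lane from 196 mm before the gate to 86 mm beyond it, with bearing blocks 44 mm high at its ends, and carries both the gate and the release bar.
- rack: Blue rack with eight white-capped tubes fixed in it, 80 long (x) x 50 wide (y) x 45 mm high (59 over the caps), 0.15 to 0.31 kg, standing on the lane floor before the gate. Origin: centre of its underside; x along the lane to the reader. The flat 50 x 45 mm end plate at x = -40 mm is the end to push. 2 mm play to each rail. Wholly past the gate when its origin is 43 mm or more beyond it.
- gate (a joint): Hinge of the spring gate, rad: 0 = shut (the yellow gate lies level across the lane), 1.36 = fully up (stop). Pressing the release bar down raises the gate; a spring shuts it when the bar is let go. From about 1.0 rad up the gate is clear of rack and tubes.
- gate_tip (a point): Middle of the end of the yellow gate arm, at its red tip. The arm is 40 x 16 x 5 mm thick, on the hinge shaft in the gate plane (loader x = 0). Shut, it lies across the lane from the shaft to the lane's middle, 34 to 50 mm above the table, and blocks the rack; up, it stands on the shaft, at most 90 mm above the table, between lane and release bar.
- bar_mid (a point): Middle of the black release bar, on its axis. Bar 14 mm thick, 242 long (180 mm before to 62 mm beyond the gate), parallel to the lane, on arms from the hinge shaft at both ends. At rest 55 mm above the table, 67 from mid lane; pressed, it sinks on a 28 mm arc about the shaft, to 71-74 from mid lane. At 29 mm height the gate is at 1.0 rad; 24: 1.18; 20: fully up. 2 to 5 N; fingertips slide on it.
- green_rack: Green tube rack of the same size with three red-capped tubes, on the bench; leave alone. Origin: centre of its underside.
- amber_bottle: Small amber bottle, 52 mm across, 115 mm high; leave alone. Origin: centre of its underside.
- flask: Glass volumetric flask, 62 mm across, 128 mm high; leave alone. Origin: centre of its underside.
- jar: White jar with a blue lid, 54 mm across, 70 mm high; leave alone. Origin: centre of its underside.
- beaker: Glass beaker, 70 mm across, 85 mm high; leave alone. Origin: centre of its underside.
- wash_bottle: White wash bottle with a red cap and a bent spout, 64 mm across, 185 mm high; leave alone. Origin: centre of its underside.
- weigh_boat: Shallow white weighing dish, 85 x 85 x 20 mm; leave alone. Origin: centre of its underside.

How it is judged:
On the way, in this order (a step that is already met when the one before it is completed fails the run):
1. a fingertip presses the release bar down and the gate is up before the rack reaches it (value of joint gate above 0.95 rad and contact force between the fingers and gate above 0.3 N and x of rack in the frame of loader below -0.038 m), for 0.1 s.
2. the rack is pushed along under the gate while the fingertip keeps the bar down (value of joint gate above 0.95 rad and contact force between the fingers and gate above 0.2 N and contact force between the fingers and rack above 0.1 N and x of rack in the frame of loader between -0.025 and 0.035 m), for 0.05 s.
3. the whole rack is past the gate and the gate is still held up (value of joint gate above 0.9 rad and contact force between the fingers and gate above 0.2 N and x of rack in the frame of loader above 0.043 m), for 0.05 s.
At the end, for the whole second after the job is handed in: The rack stands flat on the lane floor between the rails, at rest, wholly past the gate (its origin more than 43 mm beyond the gate along the lane), and the gate has dropped shut behind it (joint under 0.08 rad) (value of joint gate below 0.08 rad and x of rack in the frame of loader between 0.043 and 0.15 m and y of rack in the frame of loader between -0.006 and 0.006 m and z of rack in the frame of loader between 0.007 and 0.013 m and angle between rack's own z axis and vertical below 0.06 rad and linear speed of rack below 0.02 m/s); the robot touches nothing.
It fails at once if the gate hits or presses on the rack or its tubes (over 1 N) (contact force between gate and rack above 1 N).
It fails at once if the rack is lifted off the lane (more than 8 mm) (z of rack in the frame of loader above 0.018 m).
It fails at once if the rack is tipped by more than about 11 degrees (angle between rack's own z axis and vertical above 0.2 rad).
It fails at once if another thing on the bench is moved by more than 15 mm (distance of any of green_rack, amber_bottle, flask, jar, beaker, wash_bottle, weigh_boat from where it was at the start of the episode above 0.015 m).
It also fails if it takes over 40 s, if anything falls off the work surface, if the arm or the gripper's body presses on something with over 40 N, if the wrist force passes 120 N, or if a joint passes its speed limit or range.

## Working session

There is one attempt and no reset: what is moved stays moved. The work goes in short steps, Python scripts to look and compute and a tool call to move; the robot and the scene stay as the last step left them, time stands still between calls to the robot, and variables do not carry over. Pictures are saved under pics/ and viewed, and the job is handed in when it is done.

Besides the shell and the picture viewer there is one more tool, called after "Emit:" by a JSON object that holds its "op" and its "data". jog_arm: Moves the arm, as the interface text tells. Its arguments: {"type":"object","properties":{"targets":{"type":"array","items":{"type":"array"}},"force":{"type":"number"}},"required":["targets"]}

```bash
mkdir -p pics; ls
cat > h.py <<'E'
from rig import *
import numpy as np, cv2
def save(n,f):
    p,d=get_image(n); cv2.imwrite('pics/'+f,cv2.cvtColor(p,cv2.COLOR_RGB2BGR)); return p,d
def ray(n,uv):
    m=camera_model(n);K=np.array(m['mtx']);T=np.array(m['world_from_camera'])
    v=np.linalg.inv(K)@np.array([uv[0],uv[1],1.]); c=np.array([v[0],-v[1],-1]); return T[:3,3],T[:3,:3]@c
def atz(n,uv,z):
    o,r=ray(n,uv); return o+r*(z-o[2])/r[2]
def proj(n,P):
    m=camera_model(n);K=np.array(m['mtx']);T=np.array(m['world_from_camera'])
    c=T[:3,:3].T@(np.array(P)-T[:3,3]); c=np.array([c[0],-c[1],-c[2]]); u=K@c; return u[:2]/u[2]
def wp(n,uv,d):
    o,r=ray(n,uv); return o+r*d
E
python3 - <<'E'
from h import *
print(manip.get_state())
for n in ['top','side','wrist']:
    save(n,n+'0.png')
    if n!='wrist':
        print(n,camera_model(n)['mtx'],camera_model(n)['world_from_camera'])
        for t in ['loader','lane_start','hinge','rack','gate_tip','bar_mid']:
            print(t,[(np.round(r['position'],1),round(r['score'],2)) for r in spot_point(t,n)[:2]])
E
```

```text
pics
{'clock': 0.0, 'qpos': array([ 9.98999036e-01,  2.76588341e-01,  1.50612172e+00,  2.13194910e-05,
        1.36069381e+00, -1.20987726e-01]), 'qd': array([ 0.00097323,  0.00169756, -0.00083743, -0.0022449 ,  0.00026003,
       -0.00268258]), 'effort': array([ 7.77232817e-04, -4.16778874e+01, -2.45799208e+01,  3.60557333e-04,
        1.10162873e-02, -3.34661408e-06]), 'position': array([0.25024915, 0.51714338, 0.24744802]), 'ee_rot': array([-0.68861915,  0.6898188 , -0.15826483,  0.15781615]), 'contact_force': array([-0.19352301,  0.69320918, -0.18920351]), 'moment': array([-0.00301632, -0.00861789,  0.00057907]), 'width': 0.0852504728299231}
top [[413.78486765   0.         255.09850281]
 [  0.         413.78486765 193.75068333]
 [  0.           0.           1.        ]] [[-0.00797675  0.99548774 -0.09455433  0.47223248]
 [-0.99996342 -0.00823283 -0.0023185  -0.14707293]
 [-0.00308649  0.09453238  0.995517    0.93774969]
 [ 0.          0.          0.          1.        ]]
loader [(array([179.7, 188.8]), 0.97), (array([180.2, 208.1]), 0.66)]
lane_start [(array([276.2, 168.8]), 0.93), (array([206.9, 213.8]), 0.69)]
hinge [(array([181.2, 207.6]), 0.57)]
rack [(array([212.9, 183.5]), 0.89), (array([273.3, 165.3]), 0.22)]
gate_tip [(array([180. , 190.8]), 0.73)]
bar_mid [(array([208.6, 213.1]), 0.63)]
side [[405.78192547   0.         253.49894033]
 [  0.         405.78192547 185.88988826]
 [  0.           0.           1.        ]] [[ 0.86841751  0.38892357 -0.30755402  0.22982758]
 [-0.49567738  0.66538513 -0.55818148 -0.71654997]
 [-0.01244806  0.63718214  0.77061272  0.86029833]
 [ 0.          0.          0.          1.        ]]
loader [(array([233.7, 158.9]), 0.9)]
lane_start [(array([286.4, 199.7]), 0.68)]
hinge [(array([221.1, 158.3]), 0.77)]
rack [(array([252.7, 173. ]), 0.67)]
gate_tip [(array([231.5, 147.3]), 0.62)]
bar_mid [(array([228.4, 167.9]), 0.82)]
```

View pics/top0.png

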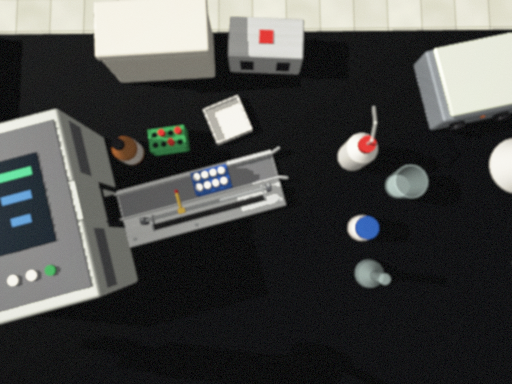

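View pics/side0.png

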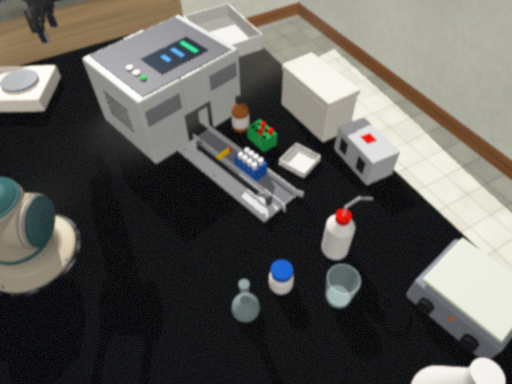

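Run:
```python
from h import *
for n,pts in dict(top=dict(lo=(179.7,188.8,0),ls=(276.2,168.8,.01),hi=(181.2,207.6,.036),rack=(212.9,183.5,.01),tip=(180,190.8,.042),bar=(208.6,213.1,.055)),side=dict(lo=(233.7,158.9,0),ls=(286.4,199.7,.01),hi=(221.1,158.3,.036),rack=(252.7,173,.01),tip=(231.5,147.3,.042),bar=(228.4,167.9,.055))).items():
    for k,v in pts.items(): print(n,k,atz(n,v[:2],v[2]).round(4))
```

```text
top lo [0.5741 0.027  0.    ]
top ls [ 0.6167 -0.1932  0.01  ]
top hi [0.5288 0.0166 0.036 ]
top rack [ 0.5844 -0.0498  0.01  ]
top tip [0.5651 0.0185 0.042 ]
top bar [ 0.5154 -0.0455  0.055 ]
side lo [0.5739 0.0243 0.    ]
side ls [ 0.6208 -0.1856  0.01  ]
side hi [0.5302 0.0132 0.036 ]
side rack [ 0.5904 -0.059   0.01  ]
side tip [0.573  0.0314 0.042 ]
side bar [ 0.5242 -0.0451  0.055 ]
```

The top view shows the lane running from (276,169) towards the reader on the left. The rack is at about (212,180), the yellow gate at (180,200), and the bar lies below it on the robot's side. I'll refine the pose with depth.

```bash
cat > f.py <<'E'
from h import *
def cloud(n,d):
    m=camera_model(n);K=np.array(m['mtx']);T=np.array(m['world_from_camera'])
    v,u=np.mgrid[0:384,0:512]; x=(u-K[0,2])/K[0,0]*d; y=(v-K[1,2])/K[1,1]*d
    return np.stack([x,-y,-d],-1)@T[:3,:3].T+T[:3,3]
E
python3 - <<'E'
from f import *
from scipy.spatial.transform import Rotation as R
q=manip.get_state()['ee_rot']; print(R.from_quat(np.r_[q[1:],q[0]]).as_matrix().round(3))
p,d=save('top','t1.png'); P=cloud('top',d)
p2,d2=save('side','s1.png'); P2=cloud('side',d2)
print('table z', np.median(P[300:340,100:400,2]), np.median(P2[300:370,100:200,2]))
th=np.radians(101.2); ex=np.array([np.cos(th),np.sin(th)]); ey=np.array([-ex[1],ex[0]]); o=np.array([.574,.0265])
np.savez('c.npz',p=p,P=P,p2=p2,P2=P2)
for nm,Q,pp in(('top',P,p),('side',P2,p2)):
    L=np.stack([(Q[...,:2]-o)@ex,(Q[...,:2]-o)@ey,Q[...,2]],-1)*1000
    # height profile across the lane at two x
    for x0 in(-170,-150,-25,40):
        m=(abs(L[...,0]-x0)<8)&(abs(L[...,1])<110)&(d>0 if nm=='top' else d2>0)
        print(nm,x0,[(int(y),int(L[m&(abs(L[...,1]-y)<3)][:,2].max())) for y in range(-60,110,6) if (m&(abs(L[...,1]-y)<3)).any()])
    blue=(pp[...,2].astype(int)>pp[...,0]+40)&(pp[...,2]>pp[...,1].astype(int)+25)&(abs(L[...,1])<40)&(L[...,0]>-200)&(L[...,0]<0)
    B=L[blue]; print('blue',len(B),np.percentile(B,[2,50,98],axis=0).round(1))
    yel=(pp[...,0].astype(int)>pp[...,2]+60)&(pp[...,1].astype(int)>pp[...,2]+30)&(abs(L[...,0])<60)&(abs(L[...,1])<80)
    Y=L[yel]; print('yel',len(Y),np.percentile(Y,[2,50,98],axis=0).round(1) if len(Y) else 0)
for n,pp in(('top',p),('side',p2)):
    c=(85,95,310,265) if n=='top' else (170,90,320,230)
    cr=pp[c[1]:c[3],c[0]:c[2]]
    cv2.imwrite(f'pics/{n}z.png',cv2.cvtColor(cv2.resize(cr,None,fx=3.5,fy=3.5,interpolation=cv2.INTER_CUBIC),cv2.COLOR_RGB2BGR))
E
```

```text
[[ 0.9    0.     0.436]
 [-0.436  0.     0.9  ]
 [ 0.    -1.     0.   ]]
table z 0.0015707713272370416 -5.241836499042529e-05
top -170 [(-60, 4), (-54, 4), (-48, 4), (-42, 11), (-36, 31), (-30, 31), (-24, 14), (-18, 14), (-12, 14), (-6, 16), (0, 14), (6, 15), (12, 15), (18, 14), (24, 32), (30, 13), (36, 41), (42, 44), (48, 40), (54, 61), (60, 66), (66, 65), (72, 56), (78, 14), (84, 13), (90, 6), (96, 4), (102, 5), (108, 3)]
top -150 [(-60, 3), (-54, 5), (-48, 5), (-42, 13), (-36, 25), (-30, 33), (-24, 14), (-18, 14), (-12, 14), (-6, 15), (0, 16), (6, 15), (12, 14), (18, 13), (24, 31), (30, 25), (36, 38), (42, 43), (48, 42), (54, 56), (60, 63), (66, 65), (72, 60), (78, 14), (84, 15), (90, 13), (96, 6), (102, 5), (108, 5)]
top -25 [(-60, 4), (-54, 5), (-48, 2), (-42, 5), (-36, 11), (-30, 14), (-24, 30), (-18, 15), (-12, 16), (-6, 15), (0, 15), (6, 15), (12, 14), (18, 15), (24, 16), (30, 30), (36, 34), (42, 13), (48, 43), (54, 43), (60, 14), (66, 63), (72, 63), (78, 61), (84, 14), (90, 15), (96, 13), (102, 6), (108, 4)]
top 40 [(-60, 4), (-54, 4), (-48, 3), (-42, 5), (-36, 4), (-30, 13)
[... 795 characters left out ...]
6, 39), (42, 42), (48, 41), (54, 57), (60, 62), (66, 63), (72, 13), (78, 12), (84, 10), (90, 12), (96, 2), (102, 2), (108, 3)]
side -25 [(-60, 2), (18, 14), (30, 29), (36, 27), (48, 41), (54, 41), (60, 12), (66, 62), (72, 63), (78, 60), (84, 13), (90, 14), (96, 11), (102, 3), (108, 2)]
side 40 [(-60, 1), (-54, 3), (-48, 2), (-42, 2), (-24, 28), (-18, 29), (-12, 10), (-6, 13), (0, 12), (6, 12), (12, 14), (18, 14), (24, 12), (36, 29), (48, 38), (54, 42), (60, 12), (66, 13), (72, 62), (78, 63), (84, 58), (90, 12), (96, 11), (102, 11), (108, 0)]
blue 365 [[-117.   -25.6   13.2]
 [-104.7   16.9   35.7]
 [ -38.8   26.1   55.9]]
yel 93 [[-53.1  -9.5  10. ]
 [  0.5  31.5  44.5]
 [ 35.5  67.7  70.5]]
```

Run:
```python
from h import *
c=np.load('c.npz'); o=np.array([.574,.0265]); th0=np.radians(103.5)
for nm,zo in(('P',.002),('P2',.0)):
    Q=c[nm]; 
    for it in range(3):
        ex=np.array([np.cos(th0),np.sin(th0)]); ey=np.array([-ex[1],ex[0]])
        x=(Q[...,:2]-o)@ex; y=(Q[...,:2]-o)@ey; z=Q[...,2]-zo
        out=[]
        for nmn,lo,hi,zl,zh in(('bar',.058,.076,.057,.067),('railR',.022,.036,.024,.031),('railL',-.036,-.022,.024,.031),('shaft',.038,.053,.036,.044)):
            m=(x>-.17)&(x<.05)&(y>lo)&(y<hi)&(z>zl)&(z<zh)
            if nmn!='bar' and nmn!='shaft': m&=(x<-.125)|(x>-.03)
            if m.sum()<20: continue
            f=np.polyfit(x[m],y[m],1); out.append((nmn,m.sum(),round(np.degrees(f[0]),2),round(f[1]*1000,1)))
        print(nm,round(np.degrees(th0),2),out)
        th0+=np.radians(np.mean([a[2] for a in out if a[0]=='bar']))
    B=(z>.03)&(abs(y)<.03)
```

```text
P 103.5 [('bar', np.int64(508), np.float64(0.68), np.float64(71.4)), ('railR', np.int64(74), np.float64(1.12), np.float64(34.1)), ('railL', np.int64(66), np.float64(0.97), np.float64(-23.2)), ('shaft', np.int64(276), np.float64(0.5), np.float64(50.2))]
P 104.18 [('bar', np.int64(476), np.float64(0.3), np.float64(71.4)), ('railR', np.int64(76), np.float64(0.48), np.float64(34.2)), ('railL', np.int64(64), np.float64(0.26), np.float64(-23.2)), ('shaft', np.int64(251), np.float64(0.11), np.float64(50.2))]
P 104.48 [('bar', np.int64(463), np.float64(0.16), np.float64(71.4)), ('railR', np.int64(77), np.float64(0.22), np.float64(34.3)), ('railL', np.int64(61), np.float64(0.04), np.float64(-23.2)), ('shaft', np.int64(235), np.float64(-0.02), np.float64(50.2))]
P2 104.64 [('bar', np.int64(237), np.float64(-0.02), np.float64(71.6)), ('railR', np.int64(53), np.float64(0.1), np.float64(33.4)), ('railL', np.int64(42), np.float64(-0.04), np.float64(-23.7)), ('shaft', np.int64(130), np.float64(-0.17), np.float64(49.9))]
P2 104.62 [('bar', np.int64(238), np.float64(-0.03), np.float64(71.6)), ('railR', np.int64(53), np.float64(0.12), np.float64(33.4)), ('railL', np.int64(43), np.float64(-0.04), np.float64(-23.7)), ('shaft', np.int64(131), np.float64(-0.17), np.float64(49.9))]
P2 104.59 [('bar', np.int64(238), np.float64(-0.0), np.float64(71.6)), ('railR', np.int64(53), np.float64(0.15), np.float64(33.4)), ('railL', np.int64(44), np.float64(-0.01), np.float64(-23.7)), ('shaft', np.int64(131), np.float64(-0.18), np.float64(49.9))]
```

View pics/topz.png

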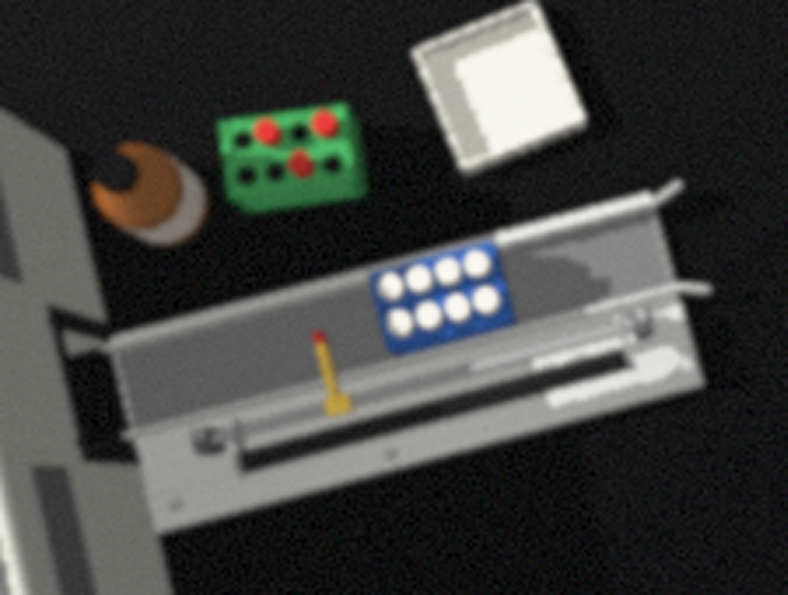

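View pics/sidez.png

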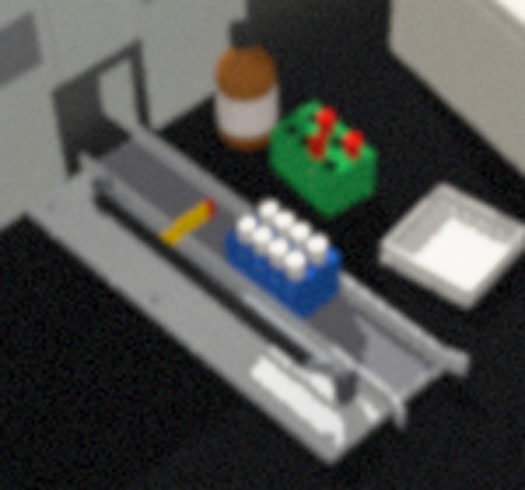

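Run:
```python
from h import *
c=np.load('c.npz'); o=np.array([.5695,.0253]); th=np.radians(104.55)
ex=np.array([np.cos(th),np.sin(th)]); ey=np.array([-ex[1],ex[0]])
for nm,pn,zo in(('P','p',.002),('P2','p2',0)):
    Q=c[nm]; pp=c[pn].astype(int)
    x=(Q[...,:2]-o)@ex*1000; y=(Q[...,:2]-o)@ey*1000; z=(Q[...,2]-zo)*1000
    blue=(pp[...,2]>pp[...,0]+40)&(pp[...,2]>pp[...,1]+25)&(abs(y)<32)&(x>-200)&(x<0)
    print('blue',blue.sum(),np.percentile(x[blue],[1,3,50,97,99]).round(1),np.percentile(y[blue],[3,97]).round(1))
    top=blue&(z>50); print(np.percentile(x[top],[1,3,97,99]).round(1),np.percentile(y[top],[3,97]).round(1))
    yel=(pp[...,0]>pp[...,2]+50)&(pp[...,1]>pp[...,2]+30)&(abs(x)<40)&(y>0)&(y<60)&(z>30)
    print('yel',np.percentile(x[yel],[3,50,97]).round(1),np.percentile(y[yel],[3,97]).round(1),np.median(z[yel]))
    bar=(y>61)&(y<73)&(z>57)&(z<68); print('bar x',np.percentile(x[bar],[1,99]).round(1), 'floor',np.median(z[(abs(y)<15)&(x>-210)&(x<-140)]),'barz',np.median(z[(abs(y-67)<3)&bar]))
for nm,uv,z in(('top',(180,190.8),.042),('side',(231.5,147.3),.042),('top',(179.7,188.8),0),('side',(233.7,158.9),0),('top',(276.2,168.8),.01),('side',(286.4,199.7),.01),('top',(212.9,183.5),.01),('side',(252.7,173),.01)):
    w=atz(nm,uv,z)[:2]-o; print(nm,(w@ex*1000).round(1),(w@ey*1000).round(1))
```

```text
blue 448 [-117.4 -116.5  -79.7  -38.8  -32.5] [-23.8  24.8]
[-117.5 -116.9  -39.1  -38.3] [-23.9  24.3]
yel [-4.4  1.6  9.2] [11.3 52.6] 46.185789308360484
bar x [-179.2  138.4] floor 9.78645965210956 barz 60.96099373055741
blue 365 [-116.5 -116.3 -104.6  -39.   -36. ] [-22.7  24.5]
[-116.9 -116.   -39.1  -37.2] [-22.7  24.4]
yel [-2.4  2.5  9.2] [ 7.8 49.1] 43.912279694916066
bar x [-178.5  142.1] floor 10.499425870928059 barz 61.48764391263756
top -5.5 6.0
side 5.0 -4.9
top 0.5 -4.8
side -2.1 -4.1
top -223.3 9.2
side -217.0 3.4
top -76.4 4.5
side -86.8 0.9
```

Emit:
{"op": "jog_arm", "data": {"targets": [[0.06,[0,0,0.05],0],[0.06,[0,0,0.05],0],[0.06,[0.02,-0.04,0.02],-0.12],[0.06,[0.02,-0.04,0],-0.12],[0.06,[0.02,-0.04,0],-0.12],[0.06,[0.02,-0.04,0],-0.12],[0.06,[0.02,-0.04,0],-0.12],[0.06,[0.02,-0.04,0],-0.12],[0.06,[0.02,-0.04,0],-0.12],[0.06,[0.02,-0.04,0],-0.02]]}}

```text
clock: 2.1
position: [0.411, 0.1962, 0.3685]
ee_rot: [0.561, -0.56, 0.431, -0.431]
contact_force: [0.7, 0.0, 0.3]
width: 0.0599
```

Emit:
{"op": "jog_arm", "data": {"targets": [[0.06,[0.02,-0.04,0],0],[0.06,[0.02,-0.04,0],0],[0.06,[0.02,-0.04,0],0],[0.06,[0.02,-0.04,0],0],[0.06,[0.02,-0.04,0],0],[0.06,[0.02,-0.04,-0.02],0],[0.06,[0.02,-0.04,-0.02],0],[0.06,[0.02,-0.04,-0.02],0],[0.06,[0,0,-0.02],0],[0.06,[0,0,0],0]]}}

```text
clock: 3.35
position: [0.5696, -0.1226, 0.2864]
ee_rot: [-0.56, 0.561, -0.433, 0.43]
contact_force: [0.8, -0.8, 0.1]
width: 0.0597
```

```bash
cat > s.py <<'E'
from h import *
from scipy.spatial.transform import Rotation as R
o=np.array([.5695,.0253]); th=np.radians(104.55)
ex=np.array([np.cos(th),np.sin(th)]); ey=np.array([-ex[1],ex[0]])
def st():
    s=manip.get_state(); q=s['ee_rot']; M=R.from_quat(np.r_[q[1:],q[0]]).as_matrix()
    w=s['position'][:2]-o
    print('t',s['clock'],'pos',s['position'].round(4),'L',(w@ex*1000).round(1),(w@ey*1000).round(1),'ang',np.degrees(np.arctan2(M[1,2],M[0,2])).round(2),'down',M[:,1].round(3),'F',s['contact_force'].round(2),'w',round(s['width'],4)); return s
E
python3 - <<'E'
from s import *
st(); save('wrist','w1.png'); save('side','s2.png'); save('top','t2.png')
E
```

```text
t 3.35 pos [ 0.5696 -0.1226  0.2864] L -143.2 37.0 ang 14.84 down [-0.004  0.002 -1.   ] F [ 0.78 -0.76  0.13] w 0.0597
```

View pics/w1.png

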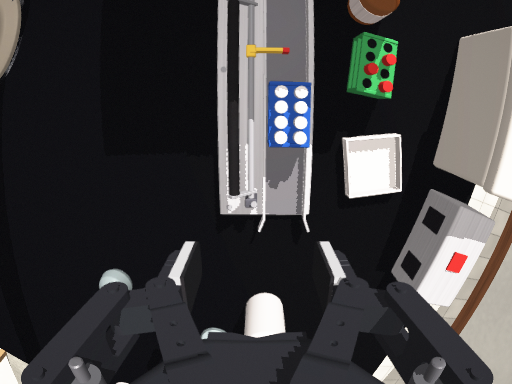

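View pics/s2.png

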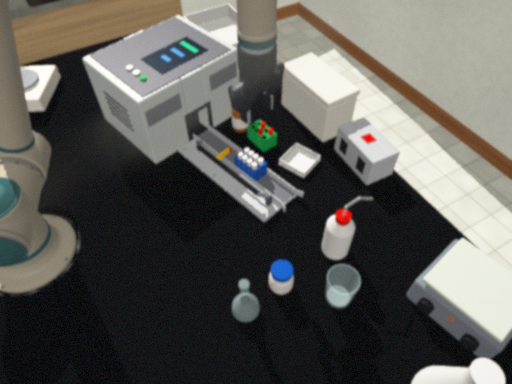

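Emit:
{"op": "jog_arm", "data": {"targets": [[0.06,[0,0,-0.05],0],[0.06,[0,0,-0.05],0],[0.06,[0,0,-0.05],0],[0.06,[0,0,-0.035],-0.005],[0.06,[0,0,0],0]]}}

```text
clock: 4.12
position: [0.5692, -0.1214, 0.1021]
ee_rot: [-0.559, 0.56, -0.433, 0.431]
contact_force: [0.4, -0.6, 0.4]
width: 0.06
```

Run:
```python
from s import *
st(); save('wrist','w2.png')
p,d=save('side','s3.png')
cv2.imwrite('pics/s3z.png',cv2.cvtColor(cv2.resize(p[80:230,170:330],None,fx=3.7,fy=3.7,interpolation=cv2.INTER_CUBIC),cv2.COLOR_RGB2BGR))
```

```text
t 4.125 pos [ 0.5692 -0.1214  0.1021] L -141.9 37.1 ang 14.67 down [-0.004  0.001 -1.   ] F [ 0.38 -0.57  0.45] w 0.06
```

View pics/w2.png

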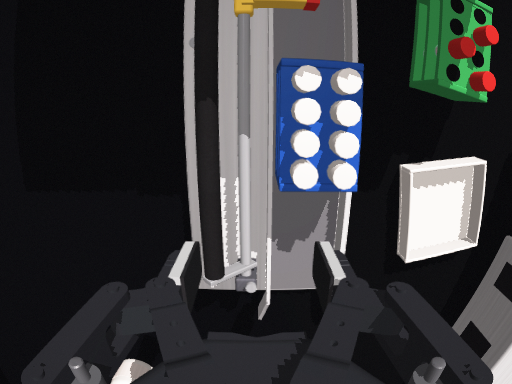

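View pics/s3z.png

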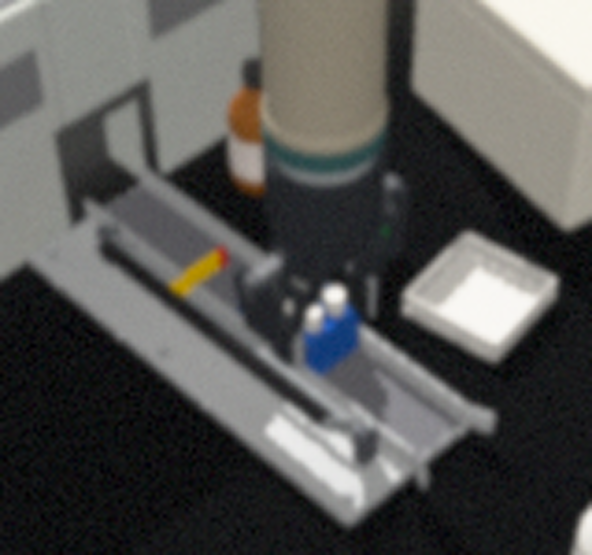

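```bash
cat >> s.py <<'E'
def fish(P):
    m=camera_model('wrist');K=np.array(m['mtx']);T=np.array(m['world_from_camera'])
    c=T[:3,:3].T@(np.array(P)-T[:3,3]); c=np.array([c[0],-c[1],-c[2]]); r=np.hypot(c[0],c[1]); a=np.arctan2(r,c[2])
    return np.array([K[0,2]+K[0,0]*a*c[0]/r,K[1,2]+K[1,1]*a*c[1]/r])
def W(x,y,z): 
    p=o+ex*x/1000+ey*y/1000; return np.r_[p,z/1000]
E
python3 - <<'E'
from s import *
s=st(); print(camera_model('wrist')['world_from_camera'].round(3),camera_model('wrist')['mtx'][0])
for L in [(-175,67,62),(-100,67,62),(-118,25,55),(-118,-25,55),(-38,25,55),(-38,-25,55),(0,46,50),(0,0,50),(-142,67,62),(-142,81,62)]: print(L,fish(W(*L)).round(1))
for z in(100,95,90,85,80):
  for y in(67,74,81): print(z,y,fish(W(-142+11,y,z)).round(1),fish(W(-142-11,y,z)).round(1))
E
python3 - <<'E'
import cv2
i=cv2.imread('pics/w2.png')[160:384,100:420]
cv2.imwrite('pics/w2z.png',cv2.resize(i,None,fx=2.5,fy=2.5,interpolation=cv2.INTER_CUBIC))
E
```

```text
t 4.225 pos [ 0.5719 -0.1225  0.1052] L -143.6 34.8 ang 14.66 down [ 0.003 -0.001 -1.   ] F [-0.21  0.04  0.45] w 0.0594
[[ 0.967 -0.241 -0.079  0.552]
 [ 0.253  0.921  0.295 -0.047]
 [ 0.002 -0.305  0.952  0.231]
 [ 0.     0.     0.     1.   ]] [297.31863964   0.         256.67966209]
(-175, 67, 62) [209.  273.5]
(-100, 67, 62) [202.  163.7]
(-118, 25, 55) [272.6 189.7]
(-118, -25, 55) [350.1 190. ]
(-38, 25, 55) [274.   57.9]
(-38, -25, 55) [356.5  63. ]
(0, 46, 50) [238.7   0.8]
(0, 0, 50) [314.2   3. ]
(-142, 67, 62) [205.6 229.4]
(-142, 81, 62) [184.1 229. ]
100 67 [192.5 240.4] [196.2 277.2]
100 74 [179.  240.1] [183.5 276.6]
100 81 [165.9 239.7] [171.1 276. ]
95 67 [194.4 236.1] [197.8 272.2]
95 74 [181.3 235.8] [185.4 271.7]
95 81 [168.5 235.5] [173.3 271.2]
90 67 [196.1 232.1] [199.3 267.5]
90 74 [183.4 231.8] [187.3 267. ]
90 81 [170.9 231.5] [175.4 266.5]
85 67 [197.8 228.3] [200.8 263. ]
85 74 [185.4 228. ] [189.  262.6]
85 81 [173.3 227.8] [177.4 262.1]
80 67 [199.4 224.6] [202.2 258.7]
80 74 [187.3 224.5] [190.7 258.4]
80 81 [175.5 224.2] [179.3 258. ]
```

View pics/w2z.png

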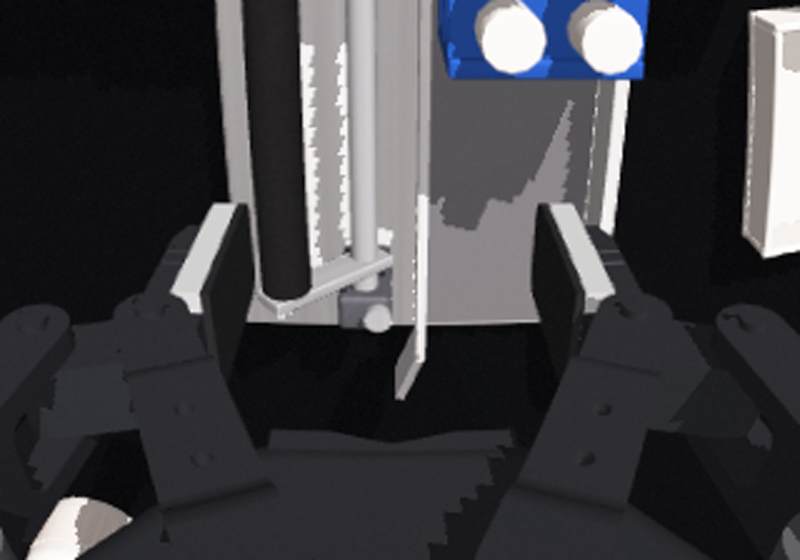

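Emit:
{"op": "jog_arm", "data": {"targets": [[0.06,[0.004,0.001,-0.01],0],[0.06,[0,0,-0.01],0],[0.06,[0,0,0],0]]}}

```text
clock: 4.6
position: [0.574, -0.1212, 0.0827]
ee_rot: [-0.559, 0.56, -0.433, 0.432]
contact_force: [0.0, -0.2, 0.1]
width: 0.0601
```

Run:
```python
from s import *
for i in range(3): st(); save('wrist','w3.png')
i=cv2.imread('pics/w3.png')[120:344,100:420]
cv2.imwrite('pics/w3z.png',cv2.resize(i,None,fx=2.5,fy=2.5,interpolation=cv2.INTER_CUBIC))
```

```text
t 4.6 pos [ 0.574  -0.1212  0.0827] L -142.9 32.5 ang 14.62 down [-0.001  0.    -1.   ] F [ 0.03 -0.18  0.12] w 0.0601
t 4.65 pos [ 0.5742 -0.1213  0.083 ] L -143.1 32.2 ang 14.61 down [-0.001  0.    -1.   ] F [ 0.11 -0.51 -1.2 ] w 0.0597
t 4.7 pos [ 0.5745 -0.1214  0.0833] L -143.3 32.0 ang 14.61 down [-0.  0. -1.] F [-0.08 -0.45 -0.44] w 0.0601
```

View pics/w3z.png

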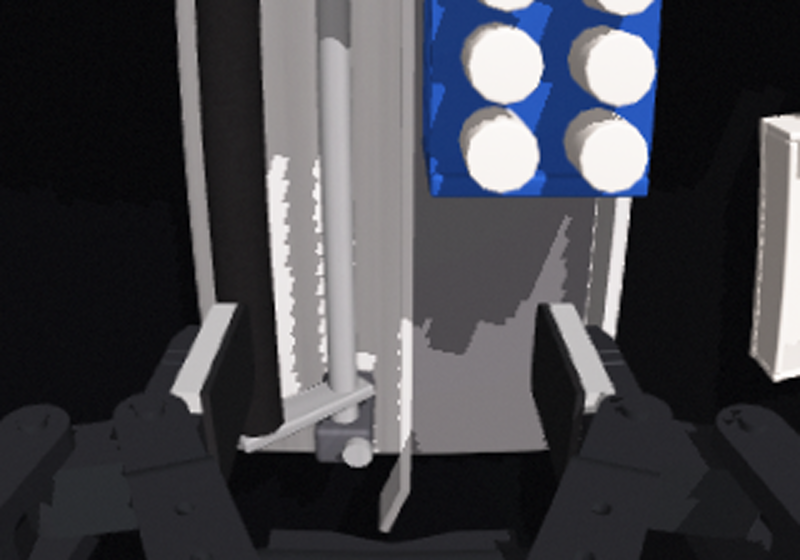

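Emit:
{"op": "jog_arm", "data": {"targets": [[0.06,[0,0,-0.005],0],[0.06,[0,0,-0.005],0],[0.06,[0,0,-0.005],0],[0.06,[0,0,0],0]]}}

```text
clock: 5.25
position: [0.5724, -0.1216, 0.068]
ee_rot: [-0.559, 0.561, -0.433, 0.431]
contact_force: [-2.7, -0.2, 3.6]
width: 0.0602
```

Run:
```python
from s import *
for i in range(3): st(); save('wrist','w4.png')
cv2.imwrite('pics/w4z.png',cv2.resize(cv2.imread('pics/w4.png')[0:344,100:420],None,fx=1.7,fy=1.7,interpolation=cv2.INTER_CUBIC))
```

```text
t 5.25 pos [ 0.5724 -0.1216  0.068 ] L -143.0 34.1 ang 14.64 down [-0.004 -0.    -1.   ] F [-2.73 -0.17  3.59] w 0.0602
t 5.3 pos [ 0.5731 -0.1215  0.0682] L -143.0 33.4 ang 14.62 down [-0.003  0.    -1.   ] F [-2.07 -0.72  4.41] w 0.06
t 5.35 pos [ 0.5737 -0.1215  0.0682] L -143.1 32.8 ang 14.6 down [-0.001  0.    -1.   ] F [-0.52 -0.59  3.43] w 0.0604
```

View pics/w4z.png

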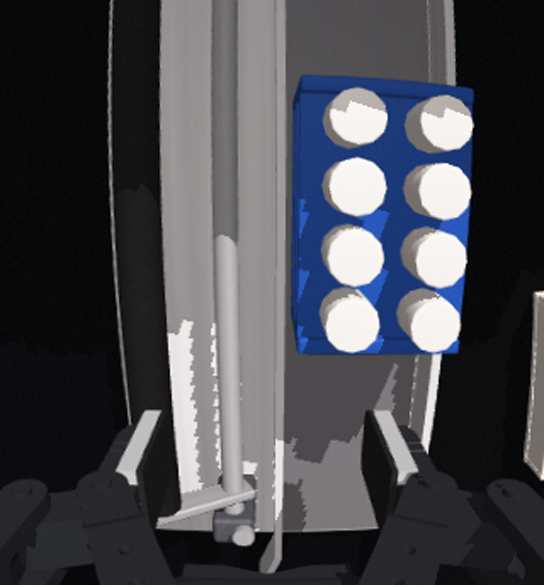

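Emit:
{"op": "jog_arm", "data": {"targets": [[0.06,[0,0,-0.005],0],[0.06,[0,0,-0.005],0],[0.06,[0,0,-0.005],0],[0.06,[0,0,0],0]]}}

```text
clock: 5.9
position: [0.5755, -0.1215, 0.0529]
ee_rot: [0.56, -0.559, 0.432, -0.433]
contact_force: [3.4, 0.0, 1.9]
width: 0.0602
```

```bash
cat > g.py <<'E'
from s import *
from f import cloud
def gate(tag):
    p,d=save('side',tag+'s.png'); Q=cloud('side',d); pp=p.astype(int)
    x=(Q[...,:2]-o)@ex*1000; y=(Q[...,:2]-o)@ey*1000; z=Q[...,2]*1000
    yel=(pp[...,0]>pp[...,2]+50)&(pp[...,1]>pp[...,2]+25)&(abs(x)<40)&(y>-10)&(y<80)&(z>25)
    if yel.sum()>5: print('yel',yel.sum(),'x',np.percentile(x[yel],[5,50,95]).round(0),'y',np.percentile(y[yel],[5,50,95]).round(0),'z',np.percentile(z[yel],[5,50,90,98]).round(0))
    for xc in (-100,-60,-20,30):
        m=(abs(x-xc)<12)&(y>58)&(y<84)&(z>18)&(z<70)
        if m.sum()>5: print('bar at',xc,m.sum(),'z top',np.percentile(z[m],[50,90,98]).round(0),'y',np.percentile(y[m],[10,90]).round(0))
    cv2.imwrite('pics/'+tag+'z.png',cv2.cvtColor(cv2.resize(p[80:230,170:330],None,fx=3.7,fy=3.7,interpolation=cv2.INTER_CUBIC),cv2.COLOR_RGB2BGR))
E
python3 - <<'E'
from g import *
for i in range(3): st(); save('wrist','w5.png')
gate('g1')
cv2.imwrite('pics/w5z.png',cv2.resize(cv2.imread('pics/w5.png')[0:344,100:420],None,fx=1.7,fy=1.7,interpolation=cv2.INTER_CUBIC))
E
```

```text
t 5.9 pos [ 0.5755 -0.1215  0.0529] L -143.6 31.0 ang 14.6 down [ 0.002 -0.    -1.   ] F [3.35 0.04 1.86] w 0.0602
t 5.95 pos [ 0.5756 -0.1214  0.0532] L -143.6 31.0 ang 14.6 down [ 0.002 -0.    -1.   ] F [2.77 0.82 0.95] w 0.0602
t 6.0 pos [ 0.5756 -0.1215  0.0533] L -143.6 31.0 ang 14.6 down [ 0.002 -0.    -1.   ] F [3.28 0.1  0.57] w 0.0598
yel 79 x [-2.  3.  9.] y [21. 38. 51.] z [38. 53. 66. 69.]
bar at -100 41 z top [44. 47. 48.] y [71. 80.]
bar at -60 39 z top [44. 47. 48.] y [71. 80.]
bar at -20 39 z top [44. 47. 48.] y [70. 81.]
bar at 30 33 z top [44. 46. 47.] y [70. 80.]
```

View pics/g1z.png

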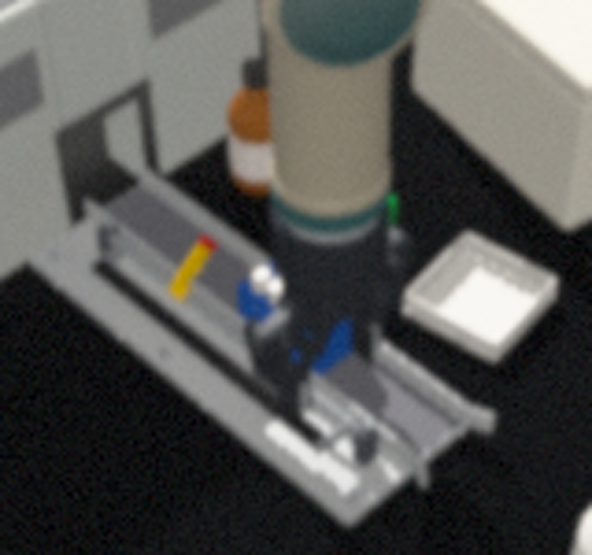

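View pics/w5z.png

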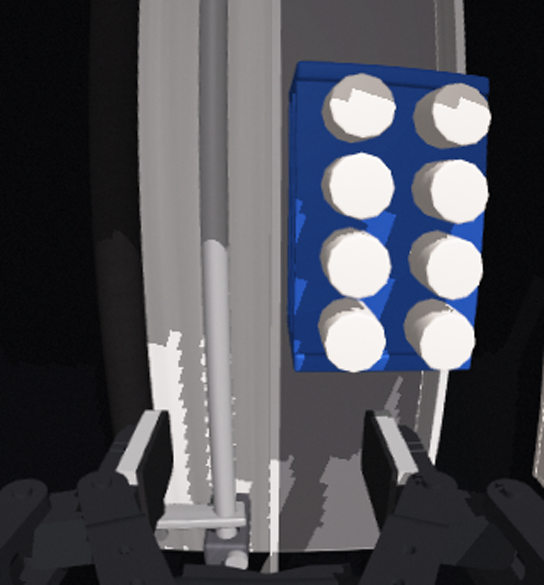

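Emit:
{"op": "jog_arm", "data": {"targets": [[0.06,[0,0,0.01],0],[0.06,[0,0,0.007],0],[0.06,[-0.005,-0.001,0],0],[0.06,[-0.001,0,-0.005],0],[0.06,[0,0,-0.005],0],[0.06,[0,0,-0.005],0],[0.06,[0,0,0],0]]}}

```text
clock: 6.98
position: [0.5675, -0.1222, 0.0546]
ee_rot: [-0.559, 0.56, -0.433, 0.432]
contact_force: [-1.9, 0.4, 2.6]
width: 0.0599
```

Run:
```python
from g import *
for i in range(3): st(); save('wrist','w6.png')
gate('g2')
cv2.imwrite('pics/w6z.png',cv2.resize(cv2.imread('pics/w6.png')[0:344,100:420],None,fx=1.7,fy=1.7,interpolation=cv2.INTER_CUBIC))
```

```text
t 6.975 pos [ 0.5675 -0.1222  0.0546] L -142.3 38.9 ang 14.6 down [-0.002  0.001 -1.   ] F [-1.86  0.4   2.58] w 0.0599
t 7.025 pos [ 0.568  -0.1222  0.0549] L -142.4 38.5 ang 14.6 down [-0.001  0.001 -1.   ] F [-2.25  0.55  2.95] w 0.0599
t 7.075 pos [ 0.5683 -0.1222  0.055 ] L -142.5 38.2 ang 14.6 down [-0.001  0.001 -1.   ] F [-1.93  0.19  1.66] w 0.06
yel 80 x [-3.  2.  8.] y [21. 40. 53.] z [38. 53. 66. 72.]
bar at -100 33 z top [42. 43. 46.] y [73. 81.]
bar at -60 38 z top [42. 44. 46.] y [71. 80.]
bar at -20 39 z top [42. 44. 46.] y [71. 80.]
bar at 30 36 z top [42. 44. 46.] y [71. 80.]
```

View pics/w6z.png

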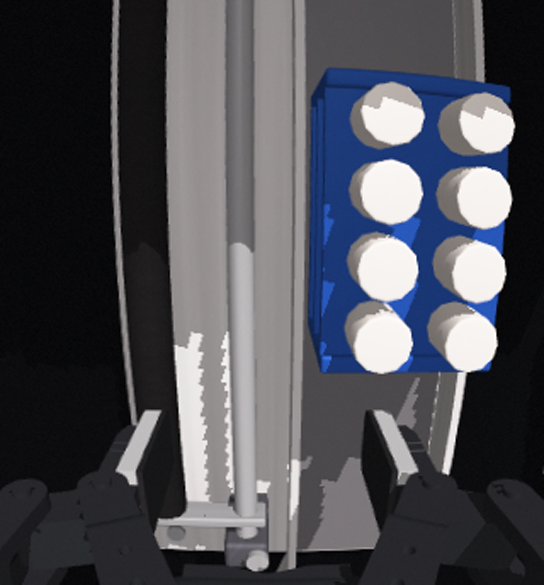

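Emit:
{"op": "jog_arm", "data": {"targets": [[0.06,[0,0,-0.004],0],[0.06,[0,0,-0.004],0],[0.06,[0,0,-0.004],0],[0.06,[0,0,0],0]]}}

```text
clock: 7.68
position: [0.5687, -0.1224, 0.0429]
ee_rot: [0.56, -0.559, 0.432, -0.432]
contact_force: [-1.9, -0.2, 2.8]
width: 0.0599
```

Run:
```python
from g import *
for i in range(3): st(); save('wrist','w7.png')
gate('g3')
cv2.imwrite('pics/w7z.png',cv2.resize(cv2.imread('pics/w7.png')[0:344,100:420],None,fx=1.7,fy=1.7,interpolation=cv2.INTER_CUBIC))
```

```text
t 7.675 pos [ 0.5687 -0.1224  0.0429] L -142.7 37.9 ang 14.6 down [ 0.  0. -1.] F [-1.85 -0.2   2.84] w 0.0599
t 7.725 pos [ 0.5687 -0.1224  0.0431] L -142.7 37.9 ang 14.61 down [ 0.  0. -1.] F [-3.11  0.06  2.43] w 0.0601
t 7.775 pos [ 0.5686 -0.1224  0.0432] L -142.7 37.9 ang 14.6 down [ 0.  0. -1.] F [-2.21 -0.4   2.09] w 0.0603
yel 77 x [-2.  2.  7.] y [34. 46. 55.] z [36. 55. 72. 77.]
bar at -100 27 z top [28. 32. 33.] y [73. 78.]
bar at -60 40 z top [30. 33. 34.] y [68. 78.]
bar at -20 37 z top [30. 32. 34.] y [68. 78.]
bar at 30 35 z top [31. 33. 34.] y [68. 78.]
```

View pics/w7z.png

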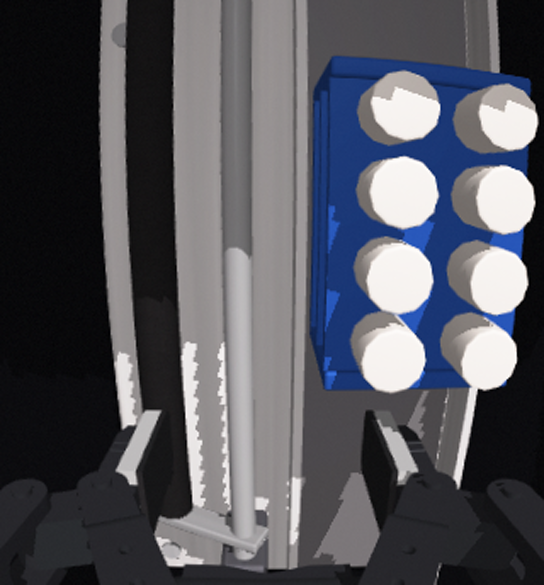

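View pics/g3z.png

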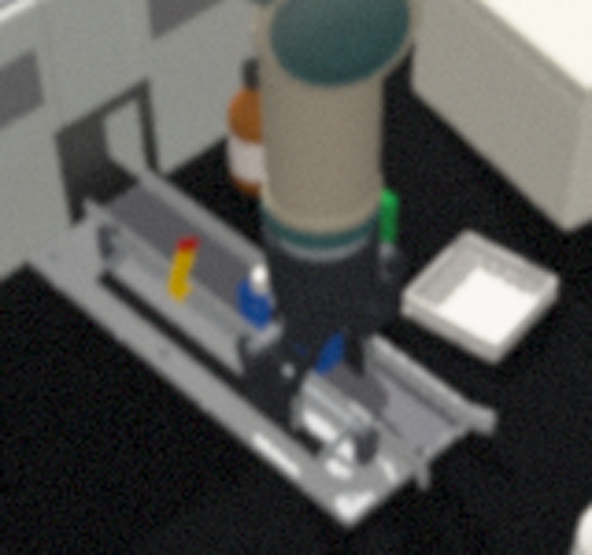

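Emit:
{"op": "jog_arm", "data": {"targets": [[0.06,[0,0,-0.0015],0],[0.06,[-0.002,0.0077,0],0],[0.06,[-0.002,0.0077,0],0],[0.06,[-0.002,0.0077,0],0],[0.06,[-0.002,0.0077,0],0],[0.06,[0,0,0],0]]}}

```text
clock: 8.62
position: [0.5608, -0.0905, 0.0421]
ee_rot: [0.56, -0.559, 0.432, -0.432]
contact_force: [1.3, 0.2, 4.1]
width: 0.0603
```

Run:
```python
from g import *
for i in range(2): st(); save('wrist','w8.png')
gate('g4')
cv2.imwrite('pics/w8z.png',cv2.resize(cv2.imread('pics/w8.png')[0:344,100:420],None,fx=1.7,fy=1.7,interpolation=cv2.INTER_CUBIC))
```

```text
t 8.625 pos [ 0.5608 -0.0905  0.0421] L -109.9 37.6 ang 14.62 down [ 0.001  0.001 -1.   ] F [1.34 0.15 4.07] w 0.0603
t 8.675 pos [ 0.5608 -0.0906  0.0421] L -110.0 37.5 ang 14.6 down [ 0.001  0.001 -1.   ] F [1.31 0.07 3.2 ] w 0.06
yel 74 x [-3.  2.  6.] y [35. 46. 55.] z [35. 54. 73. 78.]
bar at -100 30 z top [28. 54. 59.] y [75. 81.]
bar at -60 29 z top [28. 30. 31.] y [70. 77.]
bar at -20 37 z top [29. 31. 32.] y [68. 77.]
bar at 30 35 z top [29. 32. 34.] y [67. 78.]
```

View pics/w8z.png

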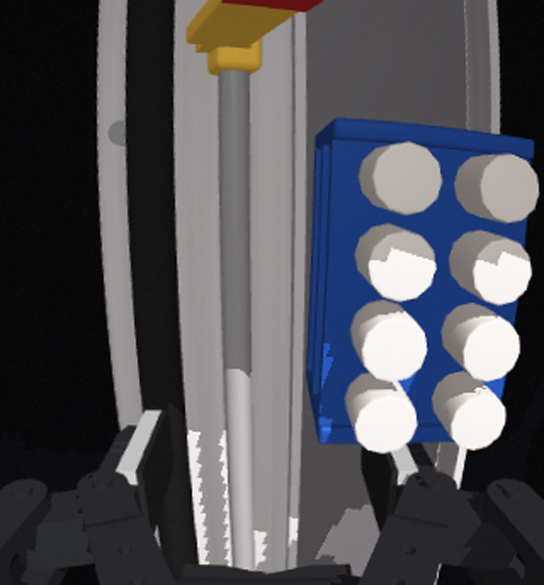

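View pics/g4z.png

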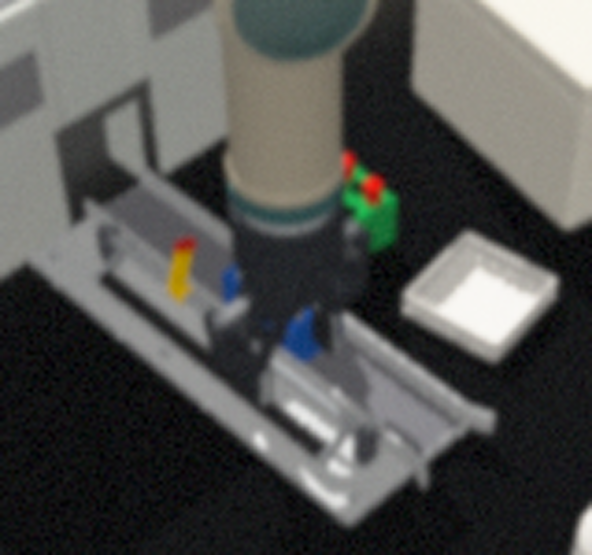

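Emit:
{"op": "jog_arm", "data": {"targets": [[0.06,[-0.002,0.0077,0],0],[0.06,[-0.002,0.0077,0],0],[0.06,[-0.002,0.0077,0],0],[0.06,[-0.002,0.0077,0],0],[0.06,[-0.002,0.0077,0],0],[0.06,[-0.002,0.0077,0],0],[0.06,[-0.002,0.0077,0],0]]}}

```text
clock: 9.65
position: [0.5464, -0.0372, 0.0419]
ee_rot: [-0.56, 0.56, -0.432, 0.432]
contact_force: [2.2, -5.1, 4.8]
width: 0.0597
```

Run:
```python
from g import *
for i in range(2): st(); save('wrist','w9.png')
gate('g5')
cv2.imwrite('pics/w9z.png',cv2.resize(cv2.imread('pics/w9.png')[0:344,100:420],None,fx=1.7,fy=1.7,interpolation=cv2.INTER_CUBIC))
```

```text
t 9.65 pos [ 0.5464 -0.0372  0.0419] L -54.7 38.1 ang 14.62 down [ 0. -0. -1.] F [ 2.16 -5.1   4.78] w 0.0597
t 9.7 pos [ 0.546  -0.0362  0.0418] L -53.6 38.2 ang 14.62 down [-0.     0.001 -1.   ] F [ 2.18 -2.81  4.42] w 0.0599
bar at -100 43 z top [28. 30. 32.] y [68. 77.]
bar at -60 84 z top [42. 62. 66.] y [69. 81.]
bar at -20 21 z top [27. 30. 31.] y [73. 77.]
bar at 30 36 z top [28. 31. 32.] y [67. 77.]
```

View pics/w9z.png

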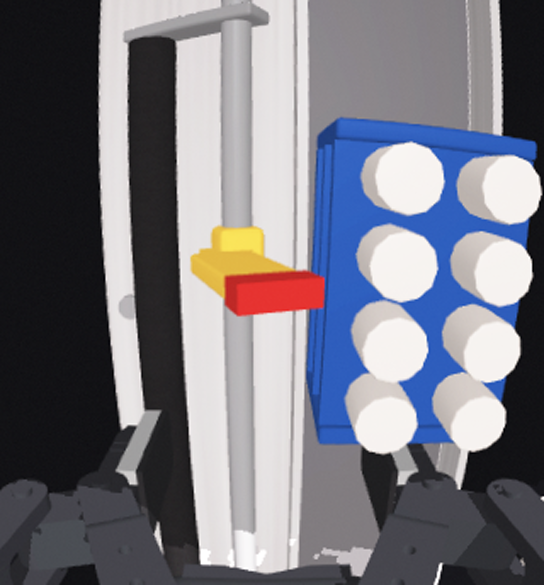

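View pics/g5z.png

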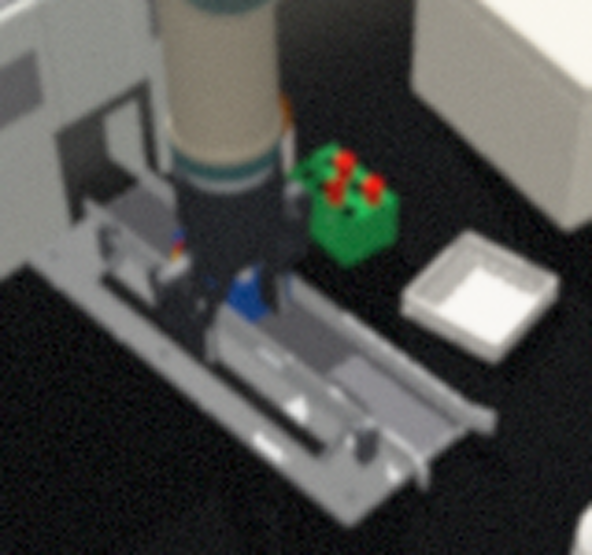

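Emit:
{"op": "jog_arm", "data": {"targets": [[0.06,[-0.002,0.0077,0],0],[0.06,[-0.002,0.0077,0],0],[0.06,[-0.002,0.0077,0],0]]}}

```text
clock: 10.18
position: [0.5401, -0.0142, 0.0417]
ee_rot: [-0.559, 0.56, -0.433, 0.432]
contact_force: [1.4, -3.5, 3.0]
width: 0.0599
```

Run:
```python
from g import *
for i in range(2): st(); save('wrist','w10.png')
cv2.imwrite('pics/w10z.png',cv2.resize(cv2.imread('pics/w10.png')[0:344,100:420],None,fx=1.7,fy=1.7,interpolation=cv2.INTER_CUBIC))
```

```text
t 10.175 pos [ 0.5401 -0.0142  0.0417] L -30.8 38.4 ang 14.61 down [-0.001 -0.    -1.   ] F [ 1.41 -3.47  3.02] w 0.0599
t 10.225 pos [ 0.5397 -0.0131  0.0417] L -29.7 38.5 ang 14.62 down [-0.001  0.001 -1.   ] F [ 1.35 -2.08  3.2 ] w 0.06
```

View pics/w10z.png

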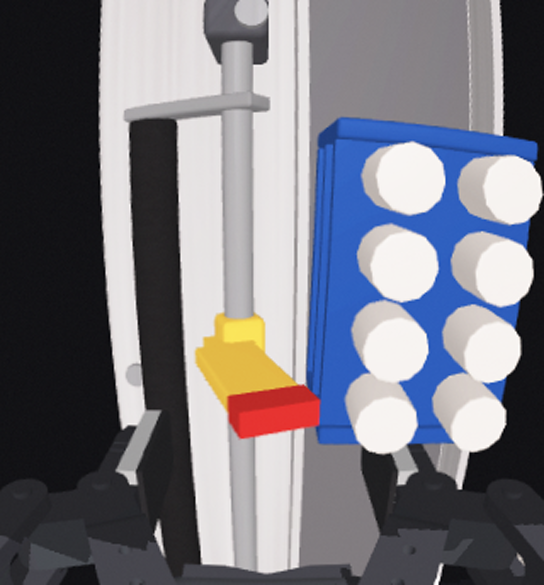

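Emit:
{"op": "jog_arm", "data": {"targets": [[0.06,[-0.002,0.0077,0],0],[0.06,[-0.001,0.0039,0],0]]}}

```text
clock: 10.52
position: [0.5371, -0.0026, 0.0417]
ee_rot: [-0.559, 0.56, -0.432, 0.432]
contact_force: [0.7, -3.0, 2.8]
width: 0.0597
```

Run:
```python
from g import *
for i in range(2): st(); p,d=save('wrist','w11.png')
cv2.imwrite('pics/w11z.png',cv2.resize(cv2.imread('pics/w11.png')[100:384,100:420],None,fx=2,fy=2,interpolation=cv2.INTER_CUBIC))
```

```text
t 10.525 pos [ 0.5371 -0.0026  0.0417] L -18.9 38.4 ang 14.63 down [-0.001 -0.    -1.   ] F [ 0.72 -3.02  2.79] w 0.0597
t 10.575 pos [ 0.537  -0.0022  0.0417] L -18.5 38.3 ang 14.63 down [-0.001  0.    -1.   ] F [ 0.79 -1.25  2.58] w 0.06
```

View pics/w11z.png

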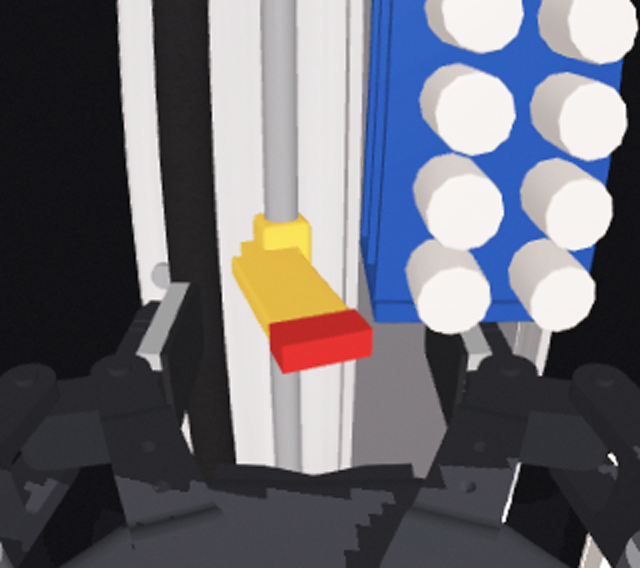

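Run:
```python
from g import *
s=st(); p,d=save('wrist','w12.png'); m=camera_model('wrist');K=np.array(m['mtx']);T=np.array(m['world_from_camera'])
def un(u,v):
    a=(u-K[0,2])/K[0,0]; b=(v-K[1,2])/K[1,1]; r=np.hypot(a,b); t=np.tan(r)/r
    dd=d[v,u]; c=np.array([a*t*dd,-b*t*dd,-dd]); w=T[:3,:3]@c+T[:3,3]; q=w[:2]-o
    return np.r_[q@ex,q@ey,w[2]]*1000, dd
for n,(u,v) in dict(red=(258,262),redtopfar=(275,262),redface=(262,278),gatebase=(240,220),palm1=(258,345),palm2=(258,338),palm3=(258,360),palm4=(220,345),cap=(325,250),barx=(195,200),knL=(170,300),knR=(330,300)).items(): 
    L,dd=un(u,v); print(n,L.round(0),round(float(dd),3))
```

```text
t 10.625 pos [ 0.5371 -0.0023  0.0417] L -18.5 38.3 ang 14.62 down [-0.001  0.001 -1.   ] F [ 0.22 -1.02  2.76] w 0.0597
red [ 6. 38. 78.] 0.102
redtopfar [ 6. 32. 78.] 0.102
redface [ 3. 37. 83.] 0.099
gatebase [ 8. 46. 42.] 0.136
palm1 [ -7.  38. 105.] 0.08
palm2 [ -8.  38. 101.] 0.084
palm3 [ -6.  38. 112.] 0.073
palm4 [ -7.  49. 105.] 0.08
cap [ 6. 12. 70.] 0.11
barx [13. 69. 31.] 0.145
knL [-6. 69. 85.] 0.099
knR [-19.   7.  69.] 0.118
```

Emit:
{"op": "jog_arm", "data": {"targets": [[0.06,[-0.002,0.0077,0],0],[0.06,[-0.0015,0.0058,0],0],[0.06,[-0.001,0.0045,0],0],[0.06,[-0.001,0.003,0],0],[0.06,[0,0,0],0]]}}

```text
clock: 11.3
position: [0.5319, 0.0186, 0.0419]
ee_rot: [0.56, -0.559, 0.433, -0.432]
contact_force: [0.4, -1.6, 3.5]
width: 0.06
```

Run:
```python
from g import *
for i in range(2): st(); p,d=save('wrist','w13.png')
m=camera_model('wrist');K=np.array(m['mtx']);T=np.array(m['world_from_camera'])
v,u=np.mgrid[0:384,0:512]; a=(u-K[0,2])/K[0,0]; b=(v-K[1,2])/K[1,1]; r=np.hypot(a,b)+1e-9; t=np.tan(r)/r
w=np.stack([a*t*d,-b*t*d,-d],-1)@T[:3,:3].T+T[:3,3]; q=w[...,:2]-o; x=q@ex*1000;y=q@ey*1000;z=w[...,2]*1000
pp=p.astype(int); bl=(pp[...,2]>pp[...,0]+60)&(pp[...,2]>pp[...,1]+40)&(abs(y)<35)
print('blue x',np.percentile(x[bl],[1,3,97,99]).round(1),'y',np.percentile(y[bl],[2,98]).round(1),'z',np.percentile(z[bl],[50,98]).round(1))
cv2.imwrite('pics/w13z.png',cv2.resize(cv2.imread('pics/w13.png')[0:384,100:420],None,fx=1.5,fy=1.5))
```

```text
t 11.3 pos [0.5319 0.0186 0.0419] L 3.0 38.1 ang 14.61 down [-0.     0.001 -1.   ] F [ 0.43 -1.6   3.5 ] w 0.06
t 11.35 pos [0.5319 0.0186 0.0418] L 2.9 38.1 ang 14.59 down [-0.     0.001 -1.   ] F [ 0.55 -0.27  2.94] w 0.0599
blue x [16.2 18.2 93.2 94. ] y [-23.7  24.9] z [53.8 56.5]
```

View pics/w13z.png

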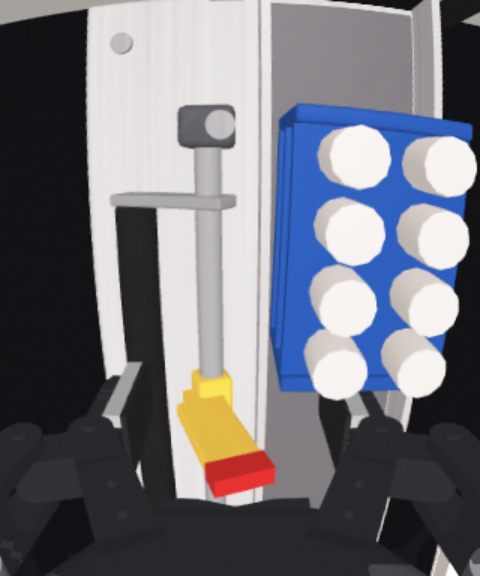

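Emit:
{"op": "jog_arm", "data": {"targets": [[0.06,[0.002,-0.0077,0],0],[0.06,[0.003,-0.0116,0],0],[0.06,[0.003,-0.0116,0],0],[0.06,[0.003,-0.0116,0],0],[0.06,[0.003,-0.0116,0],0],[0.06,[0,0,0],0]]}}

```text
clock: 12.15
position: [0.5467, -0.0382, 0.0419]
ee_rot: [-0.559, 0.56, -0.432, 0.433]
contact_force: [-0.2, -2.6, 3.1]
width: 0.0599
```

Run:
```python
from g import *
for i in range(2): st(); p,d=save('wrist','w14.png')
cv2.imwrite('pics/w14z.png',cv2.resize(cv2.imread('pics/w14.png')[0:384,100:420],None,fx=1.5,fy=1.5))
```

```text
t 12.15 pos [ 0.5467 -0.0382  0.0419] L -55.7 38.0 ang 14.61 down [ 0.001 -0.002 -1.   ] F [-0.16 -2.56  3.11] w 0.0599
t 12.2 pos [ 0.5467 -0.0378  0.0419] L -55.4 38.0 ang 14.63 down [ 0.001 -0.002 -1.   ] F [ 0.6  -1.45  3.18] w 0.0602
```

View pics/w14z.png

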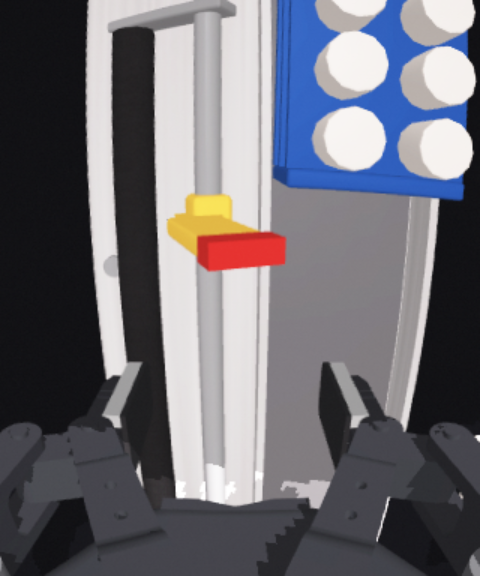

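The fingers are back behind the gate and the rack stayed past it, so I'll raise the arm slowly.

Emit:
{"op": "jog_arm", "data": {"targets": [[0.06,[0,0,0.006],0],[0.06,[0,0,0.006],0],[0.06,[0,0,0.006],0],[0.06,[0,0,0.006],0],[0.06,[0,0,0.008],0],[0.06,[0,0,0.02],0],[0.06,[0,0,0.05],0],[0.06,[0,0,0.05],0],[0.06,[0,0,0.05],0],[0.06,[0,0,0],0]]}}

```text
clock: 13.5
position: [0.5483, -0.0365, 0.2487]
ee_rot: [0.561, -0.558, 0.429, -0.435]
contact_force: [-0.2, 0.4, -0.3]
width: 0.0601
```

Emit:
{"op": "jog_arm", "data": {"targets": [[0.06,[0,-0.04,0.03],0],[0.06,[0,-0.04,0],0],[0.06,[0,-0.04,0],0],[0.06,[0,0,0],0],[0.06,[0,0,0],0]]}}

```text
clock: 14.12
position: [0.5453, -0.1555, 0.2727]
ee_rot: [0.559, -0.559, 0.434, -0.431]
contact_force: [0.6, -0.1, -0.7]
width: 0.0601
```

Run:
```python
from g import *
st(); p,d=save('wrist','w15.png'); gate('g6')
for n in('top','side'):
    p,d=save(n,n+'9.png'); Q=cloud(n,d); pp=p.astype(int); x=(Q[...,:2]-o)@ex*1000; y=(Q[...,:2]-o)@ey*1000; z=Q[...,2]*1000
    bl=(pp[...,2]>pp[...,0]+40)&(pp[...,2]>pp[...,1]+25)&(abs(y)<32)&(abs(x)<130)&(z>5)
    if bl.sum()>5: print(n,bl.sum(),np.percentile(x[bl],[2,98]).round(1),np.percentile(y[bl],[2,98]).round(1),np.percentile(z[bl],[2,98]).round(1))
    for t in ['green_rack','amber_bottle','flask','jar','beaker','wash_bottle','weigh_boat']:
        r=spot_in(t,n); print(t,np.round(r[0]['position'],1) if r else None,end=' ')
    print()
p,_=save('top','t9.png'); 
cv2.imwrite('pics/t9z.png',cv2.cvtColor(cv2.resize(p[95:265,85:310],None,fx=3.5,fy=3.5,interpolation=cv2.INTER_CUBIC),cv2.COLOR_RGB2BGR))
```

```text
t 14.125 pos [ 0.5453 -0.1555  0.2727] L -168.9 68.8 ang 14.58 down [-0.002  0.002 -1.   ] F [ 0.61 -0.08 -0.69] w 0.0601
yel 75 x [-7.  3.  6.] y [ 9. 32. 61.] z [37. 44. 51. 60.]
bar at -100 39 z top [60. 62. 63.] y [65. 73.]
bar at -60 37 z top [60. 63. 64.] y [64. 73.]
bar at -20 37 z top [60. 62. 63.] y [64. 73.]
bar at 30 36 z top [60. 63. 64.] y [64. 73.]
top 208 [ 37.3 104.4] [-23.5  24.6] [14.1 57.7]
green_rack [164.6 144.5] amber_bottle [126.8 148.5] flask [370.8 275.9] jar [365.3 227.5] beaker None wash_bottle [367.2 146.6] weigh_boat [145.7 194.5] 
side 253 [13.3 92.4] [-23.4  25.4] [13.6 56.7]
green_rack [261.8 135.6] amber_bottle None flask [243.6 304.8] jar [279.1 276.7] beaker [340.3 286.5] wash_bottle [340.8 233.5] weigh_boat [298.7 158.2]
```

View pics/w15.png

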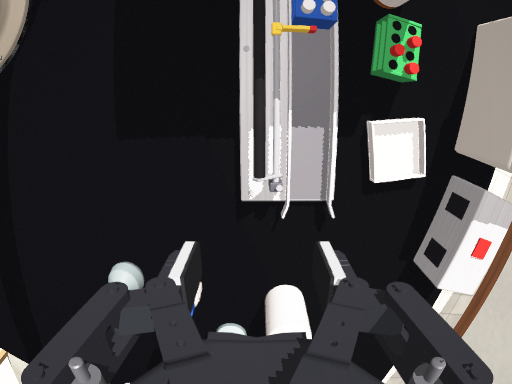

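View pics/g6z.png

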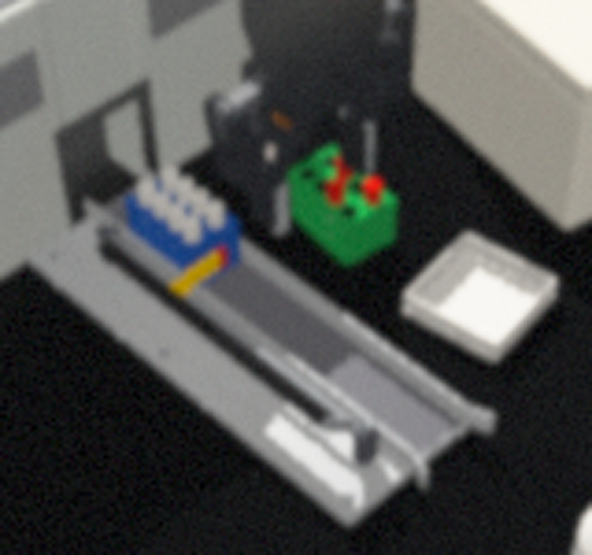

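```bash
python3 -c "
from rig import *
print(sign_off())"
```

```text
the job is handed in; nothing more can be done
None
```

I loaded the rack into the reader and handed the job in at about 14.5 s; `sign_off()` gives no verdict. One finger held the release bar down with the gate at roughly 1.1–1.15 rad. The other finger pushed the rack under the gate. I then drew back about 58 mm with the bar still down, and lifted so the gate dropped behind the rack.

**Problem on the way:** my first press slid off towards the inner side of the bar. I lifted, moved about 6 mm outward and pressed again, before the rack had been touched.

**Last checks that agreed:**
- **Rack:** the side camera puts it at x of about 13 to 92 mm in the loader frame, so its origin is about 53 mm past the gate. It is centred to about 1 mm and looks flat.
- **Gate:** the bar is back at its rest height (top at 62–63 mm) and the yellow arm lies level across the lane behind the rack.
- **Robot:** the arm is clear, and the force reading is only noise.

**Last checks that disagreed or were missing:**
- **Rack in the top view:** it gave x of about 37 to 104 mm, probably because the arm hides part of the rack. I went by the side view.
- **Other things on the bench:** I did not measure them against their starting positions, and I saw no sign of contact with any of them. The detector missed the beaker in the top view and the amber bottle in the side view. It also gave a false position for the weighing dish in the top view.

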